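# Find the rattling objective case

### The arm

A 6-joint arm with a two-finger parallel gripper is mounted at the origin on the work surface. World frame = base frame: x ahead of the robot, y to its left, z up, the work surface at z = 0. Lengths are in mm, angles in rad, forces in N, time in s.
With the tool pointing down it reaches from about 300 to 775 mm from the base axis. Payload 14.6 kg.
Tool frame: the origin (TCP) lies on the centre line of the jaws, within the pads' length; the fingertips stand 19 mm ahead of it and the grasp point (between the pads) is the TCP (bot.tip_reach is the distance from the TCP to the fingertips, in mm); y points along the fingers, x is the direction in which the jaws open and shut, and the axes are right-handed (so a half turn about y gives the same grasp; the last joint's range is limited). The gripper opens to 85 mm and grips with 20 to 120 N. Pads are 22 mm wide; open, the fingers measure 114 mm over their backs; the gripper's body (76 mm by 85 mm) begins 54 mm behind the grasp point. The pads swing forward as they close: fully open they stand 13 mm farther back than shut.
Start: joints at [1.194, 0.3, 1.521, -0, 1.321, -0.067], TCP at [167.675, 523.808, 250.281] pointing down, gripper open.
Joint ranges: [-3.03, 3.03], [-0.79, 2.21], [0.23, 2.52], [-1.04, 4.18], [0, 3.07], [-2.55, 2.55]. Speed limits (rad/s): [2.22, 2.22, 2.57, 3.14, 3.14, 3.14].

### API

Orientations are given as a unit quaternion [w, x, y, z].
In Python, from rig import bot gives the robot as it stands. Calls block until the motion is done:
- bot.move_to(position, orientation): joint-space move of the TCP to a pose.
- bot.servo_line(position, attitude=None, speed=150, until_force=None): straight line of the TCP; attitude=None keeps the orientation; speed is the mean speed in mm/s. With until_force (N) it stops when the force on the tool has changed by that much, and returns True; else False.
- bot.move_joints(angles): joint-space move.
- bot.move_gripper(opening, grip_force=None): finger opening in mm; grip_force is the grip in N (None keeps the last); returns when the fingers have stopped.
- bot.dwell(seconds).
- bot.ik(position, orientation): joint angles nearest the present ones, or None.
- bot.read_state(): the state.
- bot.read_camera(name): name is "scene" or "top"; returns a dict with "image" (400x640x3 uint8, blue, green, red), "depth" (400x640 float32, mm along the optical axis (not along the pixel's ray), 0 where there is no reading), "fovy" (degrees; the focal length in pixels is half the picture's height over the tangent of half this angle, whatever the lens; pixels are square), "cx", "cy" (the principal point, pixels), "k1" (the pictures are not rectified: a ray, as slopes to the right and down, at radius r is drawn at 1 + k1 r^2 times it, then the intrinsics apply), "eye" and "attitude" of the camera in the world. Camera axes: x right, y down, z forward; pixel columns grow to the right and rows downward; lengths in mm; the calibration is good to about 2 mm. A picture is of the moment at which its call begins.
A pose or a line that the arm cannot do raises bot.MotionError and nothing moves.
- bot.finish_job(): hands the job in, once; it reports no verdict.
The state is a dict: "clock": time; "joint_positions": joint angles; "qvel": joint speeds; "effort": joint torques, N m; "ee_pos": TCP position; "tool_rot": TCP orientation; "ft_force": force on the tool from outside, world axes, zero at the start; "moment": the same for the moment, N m; "grip_width": finger opening in mm.
Only numpy, scipy, OpenCV 4.12 (cv2) and the standard library are available. Lean on these libraries where they do the work, as an engineer would, in place of code of your own. Each camera call takes 0.05 s, during which the arm holds its last target. There are 200 camera calls.

### The job

One of the three sealed objective cases in the steel tray has a loose objective in it: lift them and shake them lengthwise, to and fro a few times, until you have felt which one rattles. Seat the two sound cases lid up and fully down in pockets of the grey storage rack, without letting a case drop, and leave everything else where it is. Finish while holding the rattling case: present it level, lid up, and still over the middle of the black mat, 10 to 25 cm above it, and do not put it down or let it go.

Things in the scene. Friction and masses are not known exactly. Their poses are not given: they have to be found in the camera images.
- case_a: one of three identical sealed objective cases: black plastic box 90 x 52 x 60 mm high, flat upright sides, grey joint below the lid, grey panel on top, about 310 g filled (weights differ by some 30 g at random, which tells nothing). Origin: centre of the underside, x along its length, z up; starts lying in the tray, on its floor 3 mm above the bench, x along the tray's x
- case_b: like case_a. In one of the three, any of them, the 200 g objective (28 mm across) lies crosswise and is free to roll 56 mm along the case's length; in the other two it is packed fast. Letters do not tell which. Shaken lengthwise over 60 to 80 mm in quick strokes, or tipped end to end, the loose one rolls and knocks the end walls; short strokes hardly stir it
- case_c: like case_a. How the loose one feels at the wrist: knocks while it is shaken, and after each stroke the objective stays near one end, so that with the case level and still the moment across the case's length differs by 0.11 to 0.15 N m between strokes one way and the other; a sound case settles to the same moment within 0.3 s
- pocket_1 (a point): centre of the floor of one of three long pockets in the fixed grey storage rack (140 x 320 x 26 mm high, pockets side by side along y, 100 mm apart). The pocket is 94 mm along the point's x by 56 mm along y, 18 mm deep; floor 8 mm above the bench, rim 26 mm; z up. Any pocket takes any case, either end first
- pocket_2 (a point): centre of the floor of one of three long pockets in the fixed grey storage rack (140 x 320 x 26 mm high, pockets side by side along y, 100 mm apart). The pocket is 94 mm along the point's x by 56 mm along y, 18 mm deep; floor 8 mm above the bench, rim 26 mm; z up. Any pocket takes any case, either end first
- pocket_3 (a point): centre of the floor of one of three long pockets in the fixed grey storage rack (140 x 320 x 26 mm high, pockets side by side along y, 100 mm apart). The pocket is 94 mm along the point's x by 56 mm along y, 18 mm deep; floor 8 mm above the bench, rim 26 mm; z up. Any pocket takes any case, either end first
- mat_middle (a point): middle of the top face of the black rubber opening mat, 100 x 100 x 3 mm, lying on the bench at the far side between tray and rack; z up
- tray: fixed shallow steel tray, 164 x 364 mm with a rim 15 mm high, floor 3 mm above the bench; the three cases start in it side by side along its y, some 114 mm apart. Origin: centre of the underside, z up
- oil_bottle: bystander: amber dropper bottle with black cap, 30 mm wide, 85 mm high, standing; origin at the centre of its underside
- blower: bystander: black rubber bulb blower with grey nozzle, 56 mm wide, 100 mm high, standing; origin at the centre of its underside
- slide_box: bystander: flat grey slide box, 87 x 182 x 33 mm, lying; origin at the centre of its underside
- petri_dish: bystander: clear dish with its lid on, 94 mm across, 16 mm high; origin at the centre of its underside
- eyepiece: bystander: microscope eyepiece, black on a steel tube, 33 mm wide, 52 mm high, standing; origin at the centre of its underside
- screwdriver: bystander: screwdriver about 150 mm long, lying
Things that resemble listed ones, but are neither listed nor needed, are in the scene too. What is shaped like the case_c but blue is not meant. Leave any red look-alike of the case_a alone.

How it is judged (in metres and radians):
On the way, in this order (a step that is already met when the one before it is completed fails the run):
1. the rattling case is lifted and shaken: its loose objective rolls to one end (((distance between loose_objective_c0 and case_a below 0.085 m and contact force between the fingers and case_a above 1 N and height (world z) of case_a above 0.03 m and x of loose_objective_c0 in the frame of case_a above 0.02 m) or (distance between loose_objective_c0 and case_b below 0.085 m and contact force between the fingers and case_b above 1 N and height (world z) of case_b above 0.03 m and x of loose_objective_c0 in the frame of case_b above 0.02 m) or (distance between loose_objective_c0 and case_c below 0.085 m and contact force between the fingers and case_c above 1 N and height (world z) of case_c above 0.03 m and x of loose_objective_c0 in the frame of case_c above 0.02 m))).
2. shaken back: it rolls to the other end (((distance between loose_objective_c0 and case_a below 0.085 m and contact force between the fingers and case_a above 1 N and height (world z) of case_a above 0.03 m and x of loose_objective_c0 in the frame of case_a below -0.02 m) or (distance between loose_objective_c0 and case_b below 0.085 m and contact force between the fingers and case_b above 1 N and height (world z) of case_b above 0.03 m and x of loose_objective_c0 in the frame of case_b below -0.02 m) or (distance between loose_objective_c0 and case_c below 0.085 m and contact force between the fingers and case_c above 1 N and height (world z) of case_c above 0.03 m and x of loose_objective_c0 in the frame of case_c below -0.02 m))).
3. to and fro: it rolls to the first end again (((distance between loose_objective_c0 and case_a below 0.085 m and contact force between the fingers and case_a above 1 N and height (world z) of case_a above 0.03 m and x of loose_objective_c0 in the frame of case_a above 0.02 m) or (distance between loose_objective_c0 and case_b below 0.085 m and contact force between the fingers and case_b above 1 N and height (world z) of case_b above 0.03 m and x of loose_objective_c0 in the frame of case_b above 0.02 m) or (distance between loose_objective_c0 and case_c below 0.085 m and contact force between the fingers and case_c above 1 N and height (world z) of case_c above 0.03 m and x of loose_objective_c0 in the frame of case_c above 0.02 m))).
At the end, for the whole second after the job is handed in: Rattling case gripped, lid up (level to 0.2 rad), still, within 50 mm of the mat middle in plan, underside 90-260 mm above it; each sound case at rest in its own rack pocket, within 6 mm of its centre and 3 mm of its floor, level to 0.05 rad (((distance between loose_objective_c0 and case_a below 0.085 m and (contact force between the fingers and case_a above 1 N and horizontal distance between case_a and mat_middle below 0.05 m and z of case_a in the frame of mat_middle between 0.09 and 0.26 m and angle between case_a's own z axis and vertical below 0.2 rad and linear speed of case_a below 0.05 m/s) and (((horizontal distance between case_b and pocket_1 below 0.006 m and z of case_b in the frame of pocket_1 between -0.003 and 0.003 m) or (horizontal distance between case_b and pocket_2 below 0.006 m and z of case_b in the frame of pocket_2 between -0.003 and 0.003 m) or (horizontal distance between case_b and pocket_3 below 0.006 m and z of case_b in the frame of pocket_3 between -0.003 and 0.003 m)) and angle between case_b's own z axis and vertical below 0.05 rad and linear speed of case_b below 0.03 m/s) and (((horizontal distance between case_c and pocket_1 below 0.006 m and z of case_c in the frame of pocket_1 between -0.003 and 0.003 m) or (horizontal distance between case_c and pocket_2 below 0.006 m and z of case_c in the frame of pocket_2 between -0.003 and 0.003 m) or (horizontal distance between case_c and pocket_3 below 0.006 m and z of case_c in the frame of pocket_3 between -0.003 and 0.003 m)) and angle between case_c's own z axis and vertical below 0.05 rad and linear speed of case_c below 0.03 m/s)) or (distance between loose_objective_c0 and case_b below 0.085 m and (contact force between the fingers and case_b above 1 N and horizontal distance between case_b and mat_middle below 0.05 m and z of case_b in the frame of mat_middle between 0.09 and 0.26 m and angle between case_b's own z axis and vertical below 0.2 rad and linear speed of case_b below 0.05 m/s) and (((horizontal distance between case_a and pocket_1 below 0.006 m and z of case_a in the frame of pocket_1 between -0.003 and 0.003 m) or (horizontal distance between case_a and pocket_2 below 0.006 m and z of case_a in the frame of pocket_2 between -0.003 and 0.003 m) or (horizontal distance between case_a and pocket_3 below 0.006 m and z of case_a in the frame of pocket_3 between -0.003 and 0.003 m)) and angle between case_a's own z axis and vertical below 0.05 rad and linear speed of case_a below 0.03 m/s) and (((horizontal distance between case_c and pocket_1 below 0.006 m and z of case_c in the frame of pocket_1 between -0.003 and 0.003 m) or (horizontal distance between case_c and pocket_2 below 0.006 m and z of case_c in the frame of pocket_2 between -0.003 and 0.003 m) or (horizontal distance between case_c and pocket_3 below 0.006 m and z of case_c in the frame of pocket_3 between -0.003 and 0.003 m)) and angle between case_c's own z axis and vertical below 0.05 rad and linear speed of case_c below 0.03 m/s)) or (distance between loose_objective_c0 and case_c below 0.085 m and (contact force between the fingers and case_c above 1 N and horizontal distance between case_c and mat_middle below 0.05 m and z of case_c in the frame of mat_middle between 0.09 and 0.26 m and angle between case_c's own z axis and vertical below 0.2 rad and linear speed of case_c below 0.05 m/s) and (((horizontal distance between case_a and pocket_1 below 0.006 m and z of case_a in the frame of pocket_1 between -0.003 and 0.003 m) or (horizontal distance between case_a and pocket_2 below 0.006 m and z of case_a in the frame of pocket_2 between -0.003 and 0.003 m) or (horizontal distance between case_a and pocket_3 below 0.006 m and z of case_a in the frame of pocket_3 between -0.003 and 0.003 m)) and angle between case_a's own z axis and vertical below 0.05 rad and linear speed of case_a below 0.03 m/s) and (((horizontal distance between case_b and pocket_1 below 0.006 m and z of case_b in the frame of pocket_1 between -0.003 and 0.003 m) or (horizontal distance between case_b and pocket_2 below 0.006 m and z of case_b in the frame of pocket_2 between -0.003 and 0.003 m) or (horizontal distance between case_b and pocket_3 below 0.006 m and z of case_b in the frame of pocket_3 between -0.003 and 0.003 m)) and angle between case_b's own z axis and vertical below 0.05 rad and linear speed of case_b below 0.03 m/s)))); the arm keeps its last pose, push and grip.
It fails at once if a bystander is moved more than 40 mm or tipped over (distance of any of oil_bottle, blower, slide_box, petri_dish, eyepiece, screwdriver from where it was at the start of the episode above 0.04 m or angle between any of oil_bottle, blower, slide_box, petri_dish, eyepiece's own z axis and vertical above 0.6 rad).
It fails at once if a case is dropped (falls freely by more than about 13 mm) ((contact force between the fingers and case_a below 0.01 N and linear speed of case_a above 0.5 m/s) or (contact force between the fingers and case_b below 0.01 N and linear speed of case_b above 0.5 m/s) or (contact force between the fingers and case_c below 0.01 N and linear speed of case_c above 0.5 m/s)).
It also fails if it takes over 72 s, if anything falls off the work surface, if the arm or the gripper's body presses on something with over 40 N, if the wrist force passes 120 N, or if a joint passes its speed limit or range.

## Working session

There is one attempt and no reset: what is moved stays moved. The work goes in short steps, each a Python script; the robot and the scene stay as the last script left them, time stands still between calls to the robot, and variables do not carry over. Pictures are saved under pics/ and viewed, about 8 in all and at most 12, crops included, and the job is handed in when it is done.

```bash
ls; mkdir -p pics; python3 - <<'E'
from rig import bot
import cv2,pickle
s=bot.read_state();print(s)
for n in("top","scene"):
    c=bot.read_camera(n);pickle.dump(c,open(n+".pkl","wb"));cv2.imwrite(f"pics/{n}0.png",c["image"])
    print({k:v for k,v in c.items() if k not in("image","depth")})
E
```

```text
pics
{'clock': 0.0, 'joint_positions': array([ 1.19440738e+00,  3.00494116e-01,  1.52161035e+00, -2.36274799e-05,
        1.32072797e+00, -6.66345500e-02]), 'qvel': array([ 0.00038446, -0.00051987, -0.00196724, -0.00066682,  0.000724  ,
        0.00026444]), 'effort': array([-1.59835745e-03, -5.43496227e+01, -3.61799490e+01, -1.40644065e-04,
        3.96683303e-03,  7.32001195e-05]), 'ee_pos': array([167.59533062, 523.603605  , 249.69630251]), 'tool_rot': array([-0.57090218,  0.57138441,  0.4165213 , -0.41725359]), 'ft_force': array([-0.67568034,  0.36286355, -0.52754367]), 'moment': array([-0.00185731,  0.03845831, -0.07025002]), 'grip_width': 85.58952207761575}
{'fovy': 45.769077820249855, 'cx': 302.3879178114187, 'cy': 196.86369631152036, 'k1': -0.07115401814306963, 'eye': array([ 464.54516139, -104.21086216, 1258.29759099]), 'attitude': array([ 0.03929299, -0.6982047 ,  0.71417688, -0.03029264])}
{'fovy': 53.825461344563685, 'cx': 318.91863696673465, 'cy': 196.86135571573195, 'k1': -0.00797134549161266, 'eye': array([1483.67764239, -348.71906454,  988.63494346]), 'attitude': array([-0.30814485,  0.73969399,  0.55409525, -0.22556152])}
```

View pics/top0.png

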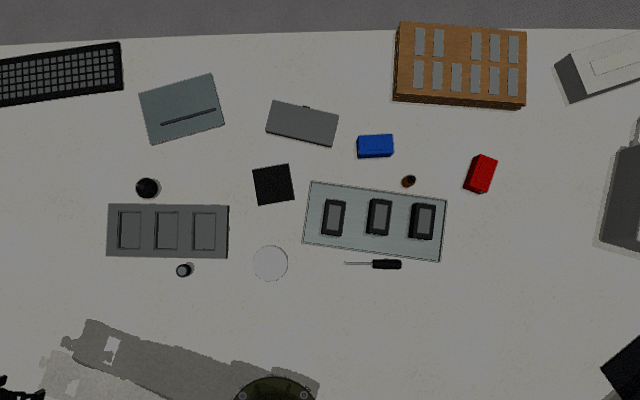

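View pics/scene0.png

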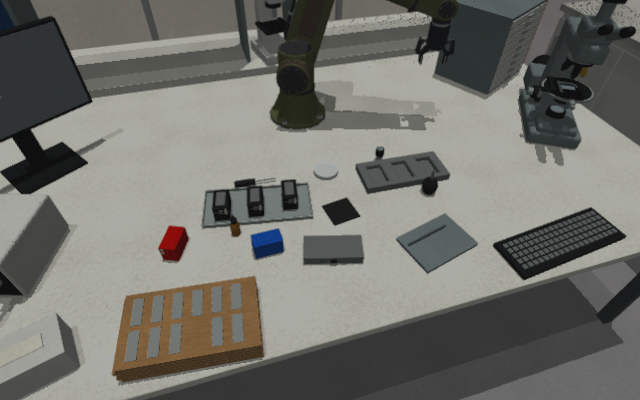

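Cases: black ones at (334,217), (379,216) and (423,221) in the tray. Look-alikes to avoid are the blue box (375,146) and the red box (481,173). The rack is at (167,231) and the mat at (273,184). Next I'll make a rectified metric close-up, at case-top height for the tray and rim height for the rack.

```bash
cat > cam.py <<'E'
import numpy as np, cv2, pickle
from scipy.spatial.transform import Rotation as R
def project(c,P):
    Rw=R.from_quat(np.roll(c["attitude"],-1)).as_matrix().T
    f=200/np.tan(np.radians(c["fovy"]/2))
    K=np.array([[f,0,c["cx"]],[0,f,c["cy"]],[0,0,1.]])
    return cv2.projectPoints(np.float64(P).reshape(-1,3),Rw,-Rw@c["eye"],K,np.array([c["k1"],0,0,0]))[0].reshape(-1,2)
def ortho(c,x1,y1,w,h,z,s=2):  # top-left = (x1,y1); columns -> -y, rows -> -x; s px/mm
    yy,xx=np.meshgrid(y1-np.arange(w*s)/s, x1-np.arange(h*s)/s)
    p=project(c,np.stack([xx,yy,np.full_like(xx,z)],-1)).astype(np.float32).reshape(h*s,w*s,2)
    return cv2.remap(c["image"],p,None,cv2.INTER_CUBIC), cv2.remap(c["depth"],p,None,cv2.INTER_NEAREST)
def unproject(c,u,v,z):
    Rw=R.from_quat(np.roll(c["attitude"],-1)).as_matrix()
    f=200/np.tan(np.radians(c["fovy"]/2)); K=np.array([[f,0,c["cx"]],[0,f,c["cy"]],[0,0,1.]])
    q=cv2.undistortPoints(np.array([[[u,v]]],float),K,np.array([c["k1"],0,0,0]))[0,0]
    d=Rw@np.array([q[0],q[1],1]); return c["eye"]+d*(z-c["eye"][2])/d[2]
E
python3 - <<'E'
from cam import *
c=pickle.load(open("top.pkl","rb"))
for n,u,v,z in[("c1",334,217,63),("c2",379,216,63),("c3",423,221,63),("rack",167,231,26),("mat",273,184,3),("oil",408,181,85),("blower",147,187,100),("eyep",183,269,52),("dish",270,263,16),("slide",302,123,33)]: print(n,unproject(c,u,v,z).round(0))
def grid(im,x1,y1,w,h,s):
    im=cv2.convertScaleAbs(im,alpha=1.8)
    for y in range(int(np.ceil((y1-w)/20)*20),int(y1),20):
        X=int((y1-y)*s);cv2.line(im,(X,0),(X,6),(0,255,255),1)
        if y%40==0: cv2.putText(im,str(y),(X,18),0,.35,(0,255,255),1)
    for x in range(int(np.ceil((x1-h)/20)*20),int(x1),20):
        Y=int((x1-x)*s);cv2.line(im,(0,Y),(6,Y),(0,255,255),1);cv2.putText(im,str(x),(8,Y+4),0,.35,(0,255,255),1)
    return im
t=unproject(c,379,218,63); r=unproject(c,167,231,26)
a=(round(t[0])+90,round(t[1])+200); b=(round(r[0])+90,round(r[1])+200)
i1=grid(ortho(c,*a,400,180,63)[0],*a,400,180,2)
i2=grid(ortho(c,*b,400,120+60,26)[0],*b,400,180,2)
print(a,b)
cv2.imwrite("pics/ortho.png",np.vstack([i1,i2])[:,:,:][:720]); cv2.imwrite("pics/ortho.png",cv2.resize(np.vstack([i1,i2]),(660,594),interpolation=cv2.INTER_AREA))
E
```

```text
c1 [ 530. -169.   63.]
c2 [ 530. -283.   63.]
c3 [ 514. -394.   63.]
rack [505. 267.  26.]
mat [625. -12.   3.]
oil [ 614. -355.   85.]
blower [613. 296. 100.]
eyep [407. 218.  52.]
dish [416.  -2.  16.]
slide [782. -93.  33.]
(615, -82) (595, 467)
```

View pics/ortho.png

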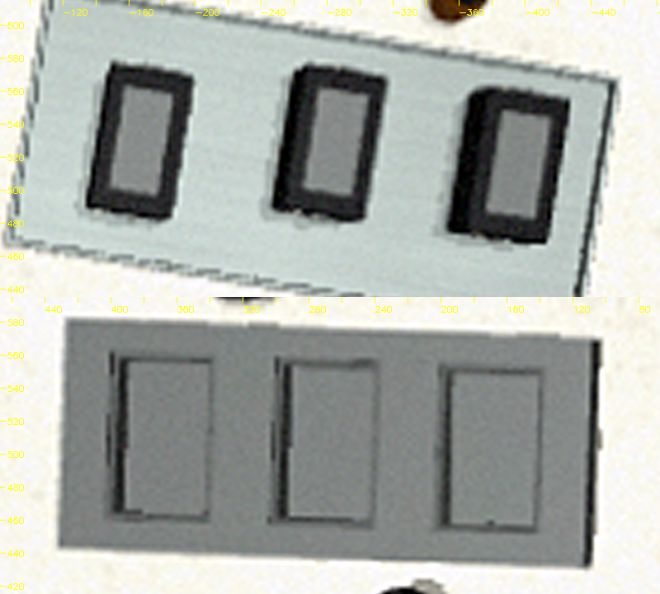

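The rectified view shows three black cases with grey panels, yawed about -0.1 rad, and the rack with three empty pockets. I'll fit rectangles to get precise poses.

```bash
cat > meas.py <<'E'
from cam import *
def rects(c,x1,y1,w,h,z,lo,hi,amin,amax,s=4,sat=30):
    im,_=ortho(c,x1,y1,w,h,z,s); g=cv2.GaussianBlur(im,(5,5),0)
    m=((cv2.inRange(g.max(2),lo,hi)>0)&(g.max(2).astype(int)-g.min(2)<sat)).astype(np.uint8)*255
    m=cv2.morphologyEx(m,cv2.MORPH_OPEN,np.ones((7,7)))
    out=[]
    for k in cv2.findContours(m,cv2.RETR_EXTERNAL,cv2.CHAIN_APPROX_NONE)[0]:
        (u,v),(a,b),_=cv2.minAreaRect(k)
        if amin<cv2.contourArea(k)/s/s<amax:
            box=cv2.boxPoints(cv2.minAreaRect(k)); P=np.stack([x1-box[:,1]/s,y1-box[:,0]/s],1)
            e=[P[1]-P[0],P[2]-P[1]]; L=max(e,key=np.linalg.norm); L=L*np.sign(L[np.argmax(abs(L))])
            out.append((P.mean(0).round(1),sorted((round(a/s,1),round(b/s,1))),round(float(np.arctan2(L[1],L[0])),3)))
    return out
E
python3 - <<'E'
from meas import *
c=pickle.load(open("top.pkl","rb"))
im,_=ortho(c,615,-82,400,180,63,2)
for p in [(530,-169),(530,-283),(514,-394),(530,-145),(530,-220)]: print("val",im[int((615-p[0])*2),int((-82-p[1])*2)])
im,_=ortho(c,595,467,400,180,26,2)
for p in [(510,317),(505,267),(580,267),(505,113),(430,267)]: print("r",im[int((595-p[0])*2),int((467-p[1])*2)])
print("panel",*rects(c,615,-82,400,180,63,65,105,1000,3500),sep="\n")
print("mat",*rects(c,700,60,150,150,3,0,40,5000,14000),sep="\n")
print("rack",*rects(c,610,467,400,200,26,50,95,20000,60000),sep="\n")
for z in (3,):
  im,_=ortho(c,640,-60,440,260,15,2)
for n in("top","scene"):
  c=pickle.load(open(n+".pkl","rb"))
  for P in ([530,-283,63],[510,317,26],[625,-12,3]):
    u,v=project(c,P)[0]; d=c["depth"][int(v)-2:int(v)+3,int(u)-2:int(u)+3]
    Rw=R.from_quat(np.roll(c["attitude"],-1)).as_matrix(); print(n,P,(u.round(),v.round()),np.median(d),(np.array(P)-c["eye"])@Rw[:,2])
E
```

```text
val [77 78 76]
val [76 76 75]
val [74 75 74]
val [27 27 25]
val [116 118 111]
r [70 70 70]
r [74 74 73]
r [142 144 144]
r [78 79 77]
r [135 139 139]
panel
(array([ 515.3, -395.9], dtype=float32), [29.2, 61.2], -0.162)
(array([ 529.1, -285.1], dtype=float32), [29.2, 61.2], -0.162)
(array([ 529.9, -167.4], dtype=float32), [29.4, 61.5], -0.166)
(array([ 590.9, -297.1], dtype=float32), [12.7, 326.2], 1.395)
mat
(array([624.5, -11.4], dtype=float32), [98.4, 98.9], 1.725)
rack
(array([507.1, 269.2], dtype=float32), [141.0, 321.9], 1.534)
top [530, -283, 63] (np.float64(379.0), np.float64(216.0)) 1194.2599 1193.7813065427958
top [510, 317, 26] (np.float64(148.0), np.float64(229.0)) 1236.3668 1235.5909435290064
top [625, -12, 3] (np.float64(273.0), np.float64(184.0)) 1266.4523 1265.9800461250495
scene [530, -283, 63] (np.float64(254.0), np.float64(194.0)) 1313.6915 1313.0939908234966
scene [510, 317, 26] (np.float64(413.0), np.float64(166.0)) 1477.7311 1476.3463944474208
scene [625, -12, 3] (np.float64(340.0), np.float64(210.0)) 1346.7225 1347.2515787015532
```

```bash
cat > ops.py <<'E'
import numpy as np
from rig import bot
from scipy.spatial.transform import Rotation as R
CASES={1:(529.9,-167.4,-.163),2:(529.1,-285.1,-.163),3:(515.3,-395.9,-.163)}
RACK=(507.1,269.3,-.037); MAT=(624.5,-11.4)
def pocket(i):
    return (RACK[0]-np.sin(RACK[2])*100*i, RACK[1]+np.cos(RACK[2])*100*i, RACK[2])   # i=-1,0,1
def att(th,tilt=0,flip=1):
    x=flip*np.array([-np.sin(th),np.cos(th),0]); y=np.array([0,0,-1.])
    m=R.from_matrix(np.stack([x,y,np.cross(x,y)],1))
    return np.roll((R.from_rotvec(tilt*flip*x)*m).as_quat(),1)
def moment(th,n=8):
    v=[]
    for _ in range(n):
        bot.dwell(.02); s=bot.read_state(); v.append(s["moment"])
    return float(np.mean(v,0)@[-np.sin(th),np.cos(th),0])
def say(m):
    s=bot.read_state(); print(m,"t=%.1f"%s["clock"],s["ee_pos"].round(1),"F",s["ft_force"].round(1),"w %.1f"%s["grip_width"])
def pick(k,flip,h=47,up=200):
    x,y,th=CASES[k]; q=att(th,0,flip)
    bot.move_to([x,y,up],q); bot.servo_line([x,y,h],speed=200); say("at"); bot.move_gripper(40,90); say("gripped")
    bot.servo_line([x,y,up],speed=200); say("up")
def shake(k,n=3,L=80,v=320):
    x,y,th=CASES[k]; z=200; d=np.array([np.cos(th),np.sin(th),0])*L/2; c=np.array([x,y,z]); r=[]
    bot.servo_line(c-d,speed=150)
    for i in range(n):
        for s in (1,-1):
            bot.servo_line(c+s*d,speed=v); bot.dwell(.35); r.append(round(moment(th),3))
    print("moments",r); say("shaken")
E
python3 - <<'E'
from ops import *
for f in(1,-1):
    for k in CASES:
        x,y,th=CASES[k]; print(f,k,[None if j is None else j.round(2) for j in (bot.ik([x,y,z],att(th,0,f)) for z in(47,200))])
    for i in(-1,0,1):
        x,y,th=pocket(i); j=bot.ik([x,y,52],att(th,0,f)); print(f,"p",i,None if j is None else j.round(2))
    j=bot.ik([*MAT,200],att(-.1,0,f)); print(f,"mat",None if j is None else j.round(2))
E
```

```text
1 1 [array([-0.37,  0.56,  1.67, -0.  ,  0.91, -1.78]), array([-0.37,  0.36,  1.57, -0.  ,  1.22, -1.78])]
1 2 [array([-0.56,  0.64,  1.53, -0.  ,  0.97, -1.96]), array([-0.56,  0.46,  1.43, -0.  ,  1.26, -1.96])]
1 3 [array([-0.71,  0.74,  1.37, -0.  ,  1.04, -2.12]), array([-0.71,  0.56,  1.27, -0.  ,  1.31, -2.12])]
1 p -1 [ 0.26  0.51  1.74 -0.    0.89 -1.28]
1 p 0 [ 0.42  0.59  1.61 -0.    0.94 -1.11]
1 p 1 [ 0.57  0.69  1.43 -0.    1.02 -0.97]
1 mat [-0.08  0.51  1.35  0.    1.28 -1.55]
-1 1 [array([-0.37,  0.56,  1.67, -0.  ,  0.91,  1.36]), array([-0.37,  0.36,  1.57, -0.  ,  1.22,  1.36])]
-1 2 [array([-0.56,  0.64,  1.53, -0.  ,  0.97,  1.18]), array([-0.56,  0.46,  1.43, -0.  ,  1.26,  1.18])]
-1 3 [array([-0.71,  0.74,  1.37, -0.  ,  1.04,  1.02]), array([-0.71,  0.56,  1.27, -0.  ,  1.31,  1.02])]
-1 p -1 [ 0.26  0.51  1.74 -0.    0.89  1.86]
-1 p 0 [ 0.42  0.59  1.61 -0.    0.94  2.03]
-1 p 1 [ 0.57  0.69  1.43 -0.    1.02  2.18]
-1 mat [-0.08  0.51  1.35 -0.    1.28  1.59]
```

```bash
python3 - <<'E'
from ops import *
pick(1,1); shake(1,2)
E
```

```text
at t=3.8 [ 530.5 -167.6   48.1] F [ 0.2 -0.1  0.9] w 85.5
gripped t=4.2 [ 530.5 -167.5   48.2] F [-0.8  1.6  8.1] w 51.3
up t=5.1 [ 529.4 -167.2  198.6] F [-0.  -0.6 -3. ] w 50.6
moments [0.055, -0.04, 0.014, -0.033]
shaken t=9.1 [ 490.6 -160.9  199.8] F [ 0.1  0.4 -2.9] w 50.9
```

```bash
cat >> ops.py <<'E'
def mstat(th,n=15):
    v=[]
    for _ in range(n):
        bot.dwell(.02); v.append(bot.read_state()["moment"])
    v=np.array(v)@[-np.sin(th),np.cos(th),0]; return round(float(v.mean()),3),round(float(v.std()),3)
def shake2(k,n=2,L=80,v=450):
    x,y,th=CASES[k]; d=np.array([np.cos(th),np.sin(th),0])*L/2; c=np.array([x,y,200]); r=[]
    for i in range(n):
        for s in (1,-1):
            bot.servo_line(c+s*d,speed=v); bot.dwell(.3); r.append(mstat(th))
    print("moments",r); say("shaken")
E
python3 - <<'E'
from ops import *
shake2(1,2)
E
```

```text
moments [(0.015, 0.027), (-0.028, 0.026), (0.029, 0.034), (-0.034, 0.033)]
shaken t=12.8 [ 490.5 -160.9  199.8] F [ 0.2 -0.1 -2.8] w 50.9
```

```bash
cat >> ops.py <<'E'
def tip(k,n=1,a=.4,z=200):
    x,y,th=CASES[k]; p=[x,y,z]; r=[]
    for i in range(n):
        for s in (1,-1):
            bot.move_to(p,att(th,s*a)); bot.dwell(.2); bot.move_to(p,att(th)); bot.dwell(.3); r.append((s,*mstat(th)))
    print("tip moments",r); say("tipped")
E
python3 - <<'E'
from ops import *
tip(1)
E
```

```text
tip moments [(1, 0.041, 0.028), (-1, -0.053, 0.028)]
tipped t=16.4 [ 529.9 -167.4  200.1] F [-0.  -0.5 -3.3] w 50.6
```

```bash
python3 - <<'E'
from ops import *
tip(1,1,.5)
x,y,th=CASES[1]
bot.servo_line([x,y,70],speed=180); print(bot.servo_line([x,y,45],speed=40,until_force=4)); say("down")
bot.move_gripper(85); bot.servo_line([x,y,200],speed=250)
pick(2,1); tip(2,1,.5)
E
```

```text
tip moments [(1, 0.049, 0.034), (-1, -0.069, 0.032)]
tipped t=20.4 [ 529.9 -167.4  200.1] F [ 1.1 -0.8 -4. ] w 50.8
True
down t=21.8 [ 529.7 -167.3   48.3] F [-3.8  1.2  7.8] w 50.3
at t=24.4 [ 529.8 -285.1   48.3] F [-0.9  0.5  0.1] w 85.3
gripped t=24.8 [ 529.7 -285.4   48.3] F [-0.9  1.   5.8] w 50.6
up t=25.8 [ 528.6 -284.8  198.5] F [ 0.1  0.6 -2. ] w 50.8
tip moments [(1, -0.009, 0.025), (-1, -0.004, 0.024)]
tipped t=29.6 [ 529.1 -285.1  200.1] F [ 0.6  0.1 -2.6] w 51.2
```

Case 1 rattles: its moment swings by 0.118 N m, against 0.005 N m for case 2. Case 1 is back in the tray, and case 2 goes to the rack now.

```bash
cat >> ops.py <<'E'
def insert(i,seat=53.3):
    x,y,th=pocket(i); q=att(th)
    bot.move_to([x,y,200],q); bot.servo_line([x,y,78],q,speed=200); bot.dwell(.15)
    ax,ay=np.array([np.cos(th),np.sin(th)]),np.array([-np.sin(th),np.cos(th)])
    for dx,dy in [(0,0),(0,2),(0,-2),(2,0),(-2,0),(2,2),(-2,2),(2,-2),(-2,-2)]:
        p=np.array([x,y])+dx*ax+dy*ay
        if (dx,dy)!=(0,0): bot.servo_line([*p,76],q,speed=80)
        bot.servo_line([*p,seat-1.5],q,speed=35,until_force=6)
        s=bot.read_state(); say(("try",dx,dy))
        if s["ee_pos"][2]<seat+2: return True
    return False
E
python3 - <<'E'
from ops import *
print(insert(-1))
E
```

```text
('try', 0, 0) t=32.6 [503.7 169.5  71.2] F [0.  0.4 5.4] w 51.3
('try', 0, 2) t=33.5 [503.1 171.3  53.3] F [-2.3 -0.3  7.4] w 50.6
True
```

```bash
sed -i 's/\[(0,0),(0,2),(0,-2)/[(0,2),(0,0),(0,3.5),(0,-2)/; s/if (dx,dy)!=(0,0): //' ops.py; python3 - <<'E'
from ops import *
x,y,th=pocket(-1)
bot.move_gripper(85); bot.servo_line([503,171,200],speed=250)
pick(3,1)
print(insert(1))
E
```

```text
at t=37.6 [ 515.9 -396.2   48.4] F [0.5 0.2 0.2] w 84.9
gripped t=38.0 [ 515.8 -396.2   48.3] F [-0.6  0.8  6.5] w 50.7
up t=38.9 [ 514.9 -395.5  198.3] F [ 0.5  0.2 -2.6] w 50.7
('try', 0, 2) t=43.4 [510.6 371.1  53.3] F [-1.1  0.6  4.8] w 50.8
True
```

```bash
python3 - <<'E'
from ops import *
from meas import *
bot.move_gripper(85); bot.servo_line([510.6,371.1,200],speed=250)
x,y,th=CASES[1]; bot.move_to([x,y,200],att(th)); say("above 1")
c=bot.read_camera("top"); s=bot.read_camera("scene")
print("panels z68",*rects(c,610,467,400,200,68,62,105,1000,2500),sep="\n")
print("pockets",pocket(-1),pocket(1))
cv2.imwrite("pics/mid.png",cv2.convertScaleAbs(np.vstack([cv2.resize(c["image"][170:290,90:310],(770,420)),s["image"][130:230,140:460].repeat(2,0).repeat(2,1)[:180,:640].copy() if 0 else cv2.resize(s["image"][135:210,330:470],(770,180*1))]),alpha=1.6))
E
```

```text
above 1 t=46.5 [ 530.2 -166.7  200. ] F [-0.3  0.1 -0.5] w 85.3
panels z68
pockets (np.float64(503.40084415888197), np.float64(169.3684421913522), -0.037) (np.float64(510.7991558411181), np.float64(369.23155780864784), -0.037)
```

View pics/mid.png

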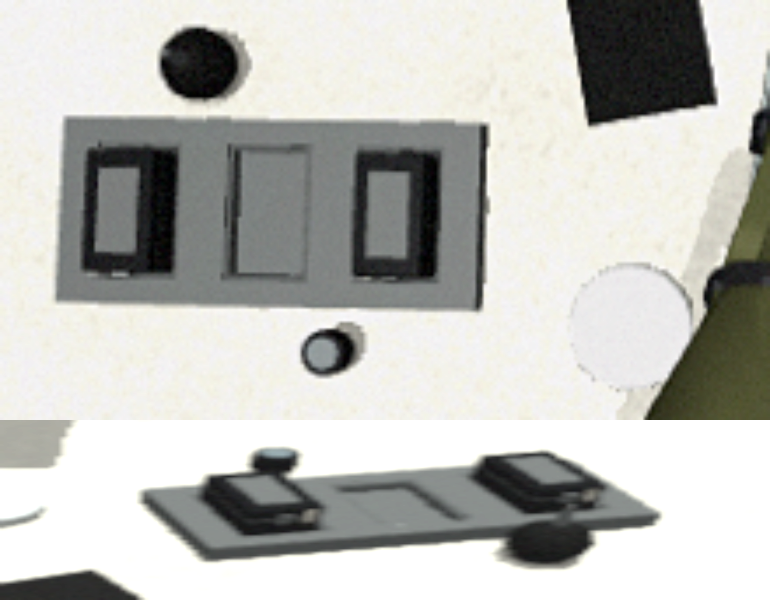

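Both sound cases sit level in the outer pockets, at (118,210) and (388,215) in the crop, and the bystanders haven't moved. I'll now present case 1.

```bash
python3 - <<'E'
from ops import *
from meas import *
pick(1,1)
bot.servo_line([*MAT,200],att(-.16),speed=180); bot.dwell(.6); say("presented"); print(bot.read_state()["qvel"].round(3))
c=bot.read_camera("top"); s=bot.read_camera("scene")
Rw=R.from_quat(np.roll(c["attitude"],-1)).as_matrix()
for i in(-1,1):
    x,y,_=pocket(i); y+=1.5; hs=[]
    for dx in(-20,0,20):
        u,v=project(c,[x+dx,y,68])[0]; d=np.median(c["depth"][round(v)-1:round(v)+2,round(u)-1:round(u)+2]); hs.append(68-(d-(np.array([x+dx,y,68])-c["eye"])@Rw[:,2])*1.0)
    print("panel height",i,np.round(hs,1))
print("panels",*rects(c,610,467,400,200,68,50,110,1000,2700,sat=60),sep="\n")
cv2.imwrite("pics/end.png",cv2.convertScaleAbs(s["image"],alpha=1.4))
E
```

```text
at t=47.8 [ 530.5 -167.6   48.1] F [ 0.4 -0.7  0.9] w 85.1
gripped t=48.2 [ 530.5 -167.6   48.2] F [0.1 0.2 7.1] w 50.8
up t=49.1 [ 529.4 -167.2  198.6] F [ 0.1  0.7 -3.4] w 50.8
presented t=50.9 [624.5 -11.4 200. ] F [ 0.8 -0.4 -4.3] w 50.6
[-0.  0.  0. -0. -0. -0.]
panel height -1 [67.8 67.4 68.3]
panel height 1 [68.1 68.  69.3]
panels
(array([501.9, 169.2], dtype=float32), [32.0, 63.6], -0.044)
```

View pics/end.png

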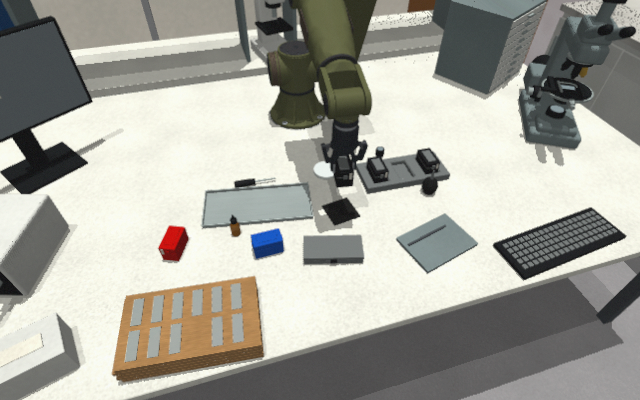

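The final view shows the case held level above the mat (340,210), the tray empty, both sound cases in the rack at (378,168) and (428,160), and the bystanders in place.

```bash
python3 -c "
from rig import bot
print(bot.finish_job())"
```

```text
the job is handed in; nothing more can be done
None
```

The job is handed in, and no verdict was reported. The robot is holding the rattling case over the mat, and the two sound cases are in the rack.

- **Which case rattles:** it is the one nearest the mat, at about (530, -167) mm. Tipped end to end, its level moment swung by 0.118 N m, against 0.005 N m for the middle case. I never shook the third case; I took it as sound by elimination.
- **Disagreeing readings:** lengthwise shaking alone was unclear for the rattling case, with moment swings of only 0.04 to 0.095 N m. A first, smaller tip gave 0.094 N m. The 0.118 N m came from a larger tip, and the comparison with the middle case settled it.
- **Seating:** both sound cases are in the outer pockets. The first touched the pocket rim once and went in after a 2 mm shift; the second went straight in. In the last check their lids read 67.4 to 69.3 mm high, against 68 mm expected. My image fit found only one of the two cases, about 1.5 mm from its pocket centre as first measured. The other I confirmed from its lid height, the arm's seated height and the pictures.
- **Holding:** the case is level and still over the measured mat middle, with its underside about 15 cm above it. The robot's clock read 50.9 s just before the final check. I saw no bystander moved.

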